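# Square a flat-edged soap in the stamping fixture and bolt it

## Task

Get the soap in the stamping fixture ready for stamping: with a fingertip laid gently on its top, turn it until its flat side lies flush against the sprung alignment bar, pressing with no more than about 1 kg so that the soap is not dented. Then slide the little steel bolt fully home behind the bar to lock it, and leave everything else on the table where it is.

Things in the scene. Friction and masses are not known exactly. Their poses are not given: they have to be found in the camera images.
- fixture: Stamping fixture, fixed. Origin on the table under the turntable's axis; +x points from the axis to the steel alignment bar, +y to the bolt's side, z up. Plywood base 18 mm high, x -68 to 108 mm, y -67 to 119 mm. The bar is 80 mm long along y, 16 mm thick, its top 48 mm above the table (about 12 mm below the soap's top). Nothing tall stands on the side of the soap away from the bar (-x).
- soap_middle (a point): Point fixed to the fixture (its axes) on the turntable's axis, 60 mm above the table, nominally in the soap's top face. The true top lies up to 4 mm above or below it and must be felt. The soap: a cream disc 90 mm across, 28 mm thick, one flat side (chord 61 mm long, 33 mm from the axis), on a rubber cushion that sinks 1 mm for each 4 N.
- press_spot (a point): A spot 30 mm from the axis on the fixture's -x side, same height as soap_middle, fixed to the fixture. The soap's pivot is stiff (0.05 N m of friction): a fingertip pressed on top about 30 mm from the axis with some 5 to 8 N and moved round the axis carries the soap along; over 15 N dents it.
- soap (a joint): Turn of the soap, rad, anticlockwise seen from above. The middle of its flat points along the fixture's +x turned by this angle: at 0, and equally at 6.283, the flat faces the bar squarely. Starts between 1.0 and 5.28. Turning on past flush takes about 1.5 to 3 N more at the fingertip than turning up to it; the soap stays where it is left and does not swing into line by itself.
- bar (a joint): Slide of the alignment bar, m, pushed towards the soap by a spring (about 2 N): 0.012 while it rides on the soap's round edge, 0 when it lies flush on the flat side; it grows away from the soap (fixture +x). Each 0.03 rad that the flat is out of line holds the bar off by 0.9 mm.
- bolt_knob (a point): Centre of the upright steel knob (16 mm across, from 48 to 82 mm above the table) that slides the bolt. Starts near (56.5, 90) mm in the fixture's axes; to lock it is pushed along the fixture's -y by 30 mm up to a stop, against 2.5 N of friction. Its +y side is free for a finger. A wall 52 mm high runs along its +x side, 6.5 mm from the knob's axis.
- bolt (a joint): Slide of the bolt, m: 0 open, 0.030 fully home behind the bar. It passes behind the bar only when the bar lies on the flat; otherwise it butts against the bar's end at about 0.006.
- spare_puck: bystander: a loose soap like the one in the fixture, lying beside it on the table; origin under its axis
- round_soap: bystander: loose round soap, 68 mm across, 26 mm high; origin at its underside
- soap_bar: bystander: loose soap bar 85 x 55 x 28 mm; origin at its underside
- soap_stamp: bystander: loose wooden hand stamp, 78 mm high, foot 48 mm across; origin at its underside
- brush: bystander: loose brush lying on the table; origin at its underside
- oil_jar: bystander: loose jar 85 mm high, 64 mm across; origin at its underside
- tall_soap: bystander: loose soap bar standing on edge, 32 x 75 x 65 mm; origin at its underside

How it is judged:
On the way, in this order (a step that is already met when the one before it is completed fails the run):
1. the soap's flat lies flush against the alignment bar (bar within 1.8 mm of home, soap within 0.06 rad of square) (value of joint bar below 0.0018 m and (value of joint soap below 0.06 rad or value of joint soap above 6.223 rad)), for 0.3 s.
2. the bolt is fully home behind the bar (at least 27 of 30 mm) (value of joint bolt above 0.027 m), for 0.2 s.
At the end, for the whole second after the job is handed in: The soap's flat lies against the bar within 0.06 rad, the bar is within 1.8 mm of home, and the bolt is at least 27 mm in (all of step 1 and value of joint bolt above 0.027 m); the robot touches nothing.
It fails at once if the soap is dented: pressed with more than 15 N (contact force between any of the fingers, the arm and soap above 15 N).
It fails at once if a bystander is moved by more than 20 mm (distance of any of spare_puck, round_soap, soap_bar, soap_stamp, brush, oil_jar, tall_soap from where it was at the start of the episode above 0.02 m).
It also fails if it takes over 72 s, if anything falls off the work surface, if the arm or the gripper's body presses on something with over 40 N, if the wrist force passes 120 N, or if a joint passes its speed limit or range.

## Robot

A 7-joint arm with a two-finger parallel gripper is mounted at the origin on the work surface. World frame = base frame: x ahead of the robot, y to its left, z up, the work surface at z = 0. Lengths are in m, angles in rad, forces in N, time in s.
With the tool pointing down it reaches from about 0.425 to 0.925 m from the base axis. Payload 6.8 kg.
Tool frame: the origin (TCP) lies between the finger pads; the fingertips stand 17 mm ahead of it and the grasp point (between the pads) lies 2 mm behind it; x points along the fingers, y is the direction in which the jaws open and shut, and the axes are right-handed (so a half turn about x gives the same grasp; the last joint's range is limited). The gripper opens to 85 mm and grips with 20 to 120 N. Pads are 22 mm wide; open, the fingers measure 114 mm over their backs; the gripper's body (76 mm by 85 mm) begins 54 mm behind the grasp point. The pads swing forward as they close: fully open they stand 13 mm farther back than shut.
Start: joints at [-1.294, 0.477, 0.022, 1.555, -0.011, 1.109, -0.083], TCP at [0.253, 0.626, 0.248] pointing down, gripper open.
Joint ranges: [-2.96, 2.96], [-0.34, 2.1], [-1.41, 1.46], [0.24, 2.44], [-1.37, 4.51], [0.17, 1.92], [-2.96, 2.96]. Speed limits (rad/s): [2.39, 2.39, 3.14, 3.14, 3.14, 3.14, 3.14].

## Interface

Orientations are given as a rotation vector (axis times angle).
In Python, from bench import r gives the robot as it stands. The module is installed in compiled form; this text tells all that it offers.
- The arm moves only by the tool apply_moves, never from a script. Its argument "increments" is text: rows parted by semicolons, each of 7 numbers parted by spaces: the finger opening in mm, from 0 to 85.4, then the shift along the tool's x, y, z normalised to -1 to 1, where 1 is 100 cm, then the turn, a rotation vector about the tool's x, y, z normalised to -1 to 1, where 1 is 0.12 rad. In form: gripper x y z wx wy wz; .... A call has exactly 8 rows; each row shifts and turns the commanded pose from where the row before left it, along the tool's axes as they then stand; what a row does not reach is not made up. A row lasts 1/10 s, in which the tool goes at most 50 mm and 8.59 degrees, less where a joint would pass 70% of its speed; a pose out of reach is approached as far as the arm can. A call with a number of a shift or a turn outside -1 to 1 is refused whole. A call with a gripper value outside its range is refused whole. The fingers move at their own pace and stop on an object; "squeeze" is the grip in N (left out, the last holds). Time passes only in rows, so rows that do not move let the fingers close, or fill a call up. It gives the time, the measured TCP pose, the force and the opening at its end, in the units of the state.
- r.get_obs(): the state, without advancing time (a new reading comes with each control period).
- r.grab_frame(name): name is "scene" or "top"; returns a dict with "color" (420x560x3 uint8, blue, green, red), "fx", "fy", "cx", "cy" (pixels), "origin" and "orientation" of the camera in the world. Camera axes: x right, y up, looking along -z (the intrinsics and any distortion apply to the point x, -y, -z); pixel columns grow to the right and rows downward; lengths in m; the calibration is good to about 2 mm. A picture is of the moment at which its call begins. There is no depth.
- r.hand_in(): hands the job in, once; it reports no verdict.
The state is a dict: "clock": time; "joints": joint angles; "qvel": joint speeds; "tau": joint torques, N m; "tcp_pos": TCP position; "orientation": TCP orientation; "contact_force": force on the tool from outside, world axes, zero at the start; "moment": the same for the moment, N m; "grip_width": finger opening in m.
Only numpy, scipy, OpenCV 4.12 (cv2) and the standard library are available. Lean on these libraries where they do the work, as an engineer would, in place of code of your own. Each camera call takes 0.05 s, during which the arm holds its last target. There are 200 camera calls.

## Working session

There is one attempt and no reset: what is moved stays moved. The work goes in short steps, Python scripts to look and compute and a tool call to move; the robot and the scene stay as the last step left them, time stands still between calls to the robot, and variables do not carry over. Pictures are saved under pics/ and viewed, about 8 in all and at most 12, crops included, and the job is handed in when it is done.

Besides the shell and the picture viewer there is one more tool, called after ">>>" by a JSON object that holds its "op" and its "data", one argument or row to a line. apply_moves: Moves the arm, as the interface text tells. Scaled input: -1 to 1 covers 100 cm each way for a shift and 0.12 rad each way for a turn. Its arguments: {"type":"object","properties":{"increments":{"type":"string"},"squeeze":{"type":"number"}},"required":["increments"]}

```bash
mkdir -p pics
cat > h.py <<'E'
import numpy as np, cv2
from scipy.spatial.transform import Rotation as R
from bench import r
def rot(f):
    o=np.array(f["orientation"],float)
    return R.from_rotvec(o).as_matrix() if o.shape==(3,) else o.reshape(3,3)
def cast(f,u,v,z):
    d=rot(f)@np.array([(u-f["cx"])/f["fx"],-(v-f["cy"])/f["fy"],-1.])
    o=np.array(f["origin"]); return o+d*(z-o[2])/d[2]
def proj(f,p):
    c=rot(f).T@(np.array(p)-f["origin"]); return f["cx"]+f["fx"]*c[0]/-c[2], f["cy"]-f["fy"]*c[1]/-c[2]
E
python3 - <<'E'
from h import *
for n in("scene","top"):
    f=r.grab_frame(n); cv2.imwrite(f"pics/{n}0.png",f["color"]); print(n,{k:np.round(v,4).tolist() for k,v in f.items() if k!="color"})
print(r.get_obs())
E
```

```text
scene {'fx': 441.1716, 'fy': 441.1716, 'cx': 272.4438, 'cy': 218.0152, 'origin': [1.2882, 0.3447, 0.6591], 'orientation': [0.6086, 0.9285, 1.7912]}
top {'fx': 439.8967, 'fy': 439.8967, 'cx': 276.9684, 'cy': 204.4977, 'origin': [0.418, -0.0065, 1.2524], 'orientation': [0.093, -0.0561, -1.5822]}
{'clock': 0.1, 'joints': array([-1.29411714,  0.47774454,  0.02234651,  1.55630041, -0.01149002,
        1.10931425, -0.08310149]), 'qvel': array([-0.00028965, -0.00264488,  0.00078049, -0.0019048 ,  0.00019581,
        0.0008558 , -0.00071614]), 'tau': array([ 3.52066607e-03, -5.97758174e+01,  1.61317728e+00, -2.81951970e+01,
        1.28019287e-02,  5.03222531e-03,  2.53476893e-07]), 'tcp_pos': array([0.25319337, 0.62519048, 0.24742685]), 'orientation': array([ 0.30057425,  1.54982247, -0.30314428]), 'contact_force': array([ 0.3623036 , -0.07400884,  0.24952018]), 'moment': array([ 0.05449382, -0.00918148,  0.04370844]), 'grip_width': 0.08552465403853078}
```

View pics/top0.png

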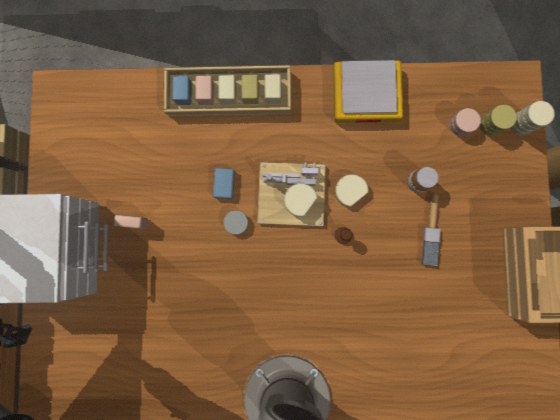

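View pics/scene0.png

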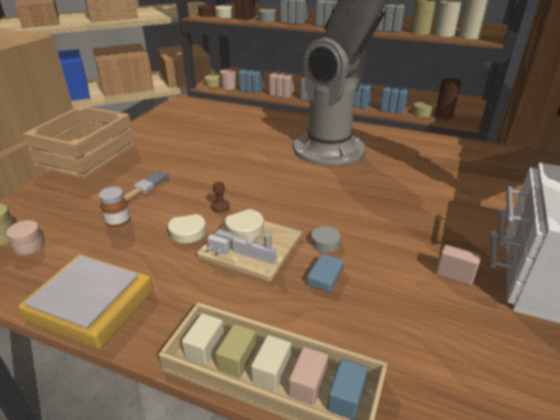

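Top: fixture plywood about (259–326, 163–227), soap at (301,199), bar at (290,179), knob near (310,168). Spare puck is at (352,190), stamp at (345,236), and round soap at (236,223). I'll zoom in on both views.

Run:
```python
from h import *
a=cv2.imread("pics/top0.png")[150:240,245:340]; b=cv2.imread("pics/scene0.png")[195:285,190:310]
s=lambda i,k:cv2.resize(i,None,fx=k,fy=k,interpolation=cv2.INTER_CUBIC)
A=s(a,4.2);B=s(b,3.3); H=max(A.shape[0],B.shape[0])
p=lambda i:cv2.copyMakeBorder(i,0,H-i.shape[0],0,0,0)
o=np.hstack([p(A),p(B)]); print(A.shape,B.shape); cv2.imwrite("pics/z0.png",o)
```

```text
(378, 399, 3) (297, 396, 3)
```

View pics/z0.png

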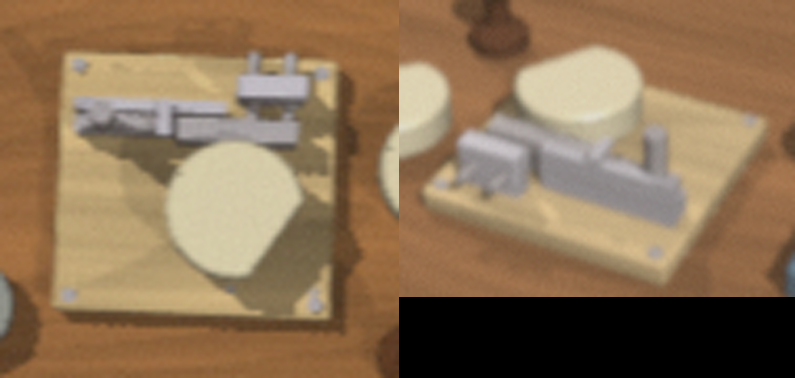

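Zoom shows fixture +x up in the top image and +y to the left. The knob is at about crop (100,112), and the flat faces lower right (chord (300,197)–(248,276)). That puts the soap at about 4.1 rad, so it needs about +2.15 rad anticlockwise.

```bash
cat > m.py <<'E'
from h import *
def soap_angle(f,c,yaw,z=0.06,show=None):
    # cream mask near the projected soap centre -> contour on the plane z -> centre, flat direction
    u,v=proj(f,[*c,z]); hsv=cv2.cvtColor(f["color"],cv2.COLOR_BGR2HSV)
    return u,v,hsv
E
python3 - <<'E'
from h import *
ft=r.grab_frame("top"); fs=r.grab_frame("scene")
T=lambda x,y:(245+x/4.2-.5+.5/4.2,150+y/4.2-.5+.5/4.2); S=lambda x,y:(190+(x-399)/3.3-.35,195+y/3.3-.35)
ct=[cast(ft,*T(*p),.018)[:2] for p in((65,52),(338,62),(332,318),(52,308))]
cs=[cast(fs,*S(*p),.018)[:2] for p in((663,268),(425,190),(766,121))] # TL, TR, BL
print(np.round(ct,4),np.round(cs,4))
loc=np.array([[108,119],[108,-67],[-68,-67],[-68,119]])/1e3
def fit(l,w):
    M,_=cv2.estimateAffinePartial2D(np.float32(l),np.float32(w)); print("scale",np.hypot(*M[:,0]),"yaw",np.arctan2(M[1,0],M[0,0]),"org",M[:,2])
fit(loc,ct); fit(loc[[0,1,3]],cs); fit(np.vstack([loc,loc[[0,1,3]]]),np.vstack([ct,cs]))
# soap top disc from both: cream mask
for f,(u,v) in((ft,T(232,208)),(fs,S(580,85))):
    h=cv2.cvtColor(f["color"],cv2.COLOR_BGR2HSV); print("hsv at soap",h[int(v),int(u)], "wood",h[int(v),int(u)+40])
# knob: top at z .082, crop guess; flat chord ends at z=.06
print("knob top",cast(ft,*T(100,110),.082),cast(fs,*S(655,129),.082))
a=[cast(ft,*T(*p),.06)[:2] for p in((302,197),(248,277))]; print("chord",a,np.linalg.norm(a[0]-a[1]))
L=cast(ft,*T(166,208),.06);B=cast(ft,*T(232,278),.06);U=cast(ft,*T(232,141),.06);print("disc L,B,U",L,B,U)
for n,(u,v) in dict(puck=(352,190),stamp=(345,236),round=(236,223),jar=(424,180),bar=(223,183)).items(): print(n,cast(ft,u,v,.03).round(3))
E
```

```text
[[ 0.6578  0.0684]
 [ 0.648  -0.1161]
 [ 0.4751 -0.1083]
 [ 0.4842  0.0785]] [[ 0.657   0.0695]
 [ 0.647  -0.1119]
 [ 0.4856  0.0782]]
scale 0.9929308895577172 yaw -0.05128816613061999 org [ 0.54512528 -0.04413921]
scale 0.975131183830067 yaw -0.0535039876304963 org [ 0.54551262 -0.04097597]
scale 0.9867433979511543 yaw -0.05095277375152823 org [ 0.54516963 -0.04302588]
hsv at soap [ 23  52 212] wood [ 21  57 169]
hsv at soap [ 23  50 219] wood [ 14 124 154]
knob top [0.60733329 0.04238012 0.082     ] [0.60088683 0.04088664 0.082     ]
chord [array([ 0.55185619, -0.08716254]), array([ 0.50036462, -0.05129874])] 0.06275025260509794
disc L,B,U [0.5459427  0.00107087 0.06      ] [ 0.49985509 -0.04096268  0.06      ] [ 0.58916876 -0.04244458  0.06      ]
puck [ 0.572 -0.188  0.03 ]
stamp [ 0.444 -0.166  0.03 ]
round [0.484 0.136 0.03 ]
jar [ 0.597 -0.389  0.03 ]
bar [0.597 0.173 0.03 ]
```

```bash
rm m.py
cat > go.py <<'E'
import sys
from h import *
AX=np.array([.5447,-.0435]); YAW=-.051
def fx(x,y): return AX+R.from_euler('z',YAW).as_matrix()[:2,:2]@np.array([x,y])
def delta(p):
    o=r.get_obs(); Q=R.from_rotvec(o["orientation"]).as_matrix(); return Q.T@(np.array(p)-o["tcp_pos"])
def show():
    o=r.get_obs(); Q=R.from_rotvec(o["orientation"]).as_matrix()
    print("t",o["clock"],"tcp",o["tcp_pos"].round(4),"F",o["contact_force"].round(2),"grip",round(o["grip_width"],4),"q",o["joints"].round(2)); print("axes cols",Q.round(4).tolist())
    d=o["tcp_pos"][:2]-AX; print("polar",np.hypot(*d)*1e3,np.degrees(np.arctan2(d[1],d[0])))
E
python3 - <<'E'
from go import *
show(); th=np.radians(119); p=AX+.03*np.array([np.cos(th),np.sin(th)]); print(p,delta([*p,.247]))
E
```

```text
t 0.2 tcp [0.2533 0.6253 0.2477] F [ 0.27 -0.3   0.13] grip 0.0852 q [-1.29  0.48  0.02  1.56 -0.01  1.11 -0.08]
axes cols [[-0.0003, 0.3754, 0.9269], [-0.0011, 0.9269, -0.3754], [-1.0, -0.0011, 0.0001]]
polar 729.5692493648681 113.545099000279
[ 0.53015571 -0.01726141] [ 0.00127394 -0.49166499  0.49785515]
```

>>> {"op": "apply_moves", "data": {
  "increments": "0 0 -0.0307 0.0311 0 0 0;0 0 -0.0307 0.0311 0 0 0;0 0 -0.0307 0.0311 0 0 0;0 0 -0.0307 0.0311 0 0 0;0 0 -0.0307 0.0311 0 0 0;0 0 -0.0307 0.0311 0 0 0;0 0 -0.0307 0.0311 0 0 0;0 0 -0.0307 0.0311 0 0 0",
  "squeeze": 20
}}

```text
clock: 1.0
tcp_pos: [0.3922, 0.3029, 0.2484]
orientation: [0.302, 1.55, -0.302]
contact_force: [0.8, -0.1, -0.7]
grip_width: -0.0003
```

>>> {"op": "apply_moves", "data": {
  "increments": "0 0 -0.0307 0.0311 0 0 0;0 0 -0.0307 0.0311 0 0 0;0 0 -0.0307 0.0311 0 0 0;0 0 -0.0307 0.0311 0 0 0;0 0 -0.0307 0.0311 0 0 0;0 0 -0.0307 0.0311 0 0 0;0 0 -0.0307 0.0311 0 0 0;0 0 -0.0307 0.0311 0 0 0"
}}

```text
clock: 1.8
tcp_pos: [0.5306, -0.0181, 0.2484]
orientation: [0.302, 1.549, -0.301]
contact_force: [0.3, 0.0, 0.5]
grip_width: 0.0002
```

Run:
```python
from go import *
show(); th=np.radians(119); p=AX+.03*np.array([np.cos(th),np.sin(th)]); print(p,delta([*p,.085]))
```

```text
t 1.8 tcp [ 0.5306 -0.0181  0.2484] F [0.35 0.03 0.46] grip 0.0002 q [-0.4   0.25  0.38  1.92 -0.11  1.    1.21]
axes cols [[0.0003, 0.3752, 0.9269], [0.0002, 0.9269, -0.3752], [-1.0, 0.0003, 0.0002]]
polar 29.108974206553437 119.06989793431585
[ 0.53015571 -0.01726141] [ 0.16340499  0.0005348  -0.00069747]
```

>>> {"op": "apply_moves", "data": {
  "increments": "0 0.01 0 0 0.83 0 0;0 0.01 0 0 0.83 0 0;0 0.01 0 0 0.83 0 0;0 0.01 0 0 0.83 0 0;0 0.01 0 0 0.83 0 0;0 0.01 0 0 0.83 0 0;0 0.01 0 0 0.83 0 0;0 0.01 0 0 0.83 0 0"
}}

```text
clock: 2.6
tcp_pos: [0.5301, -0.0163, 0.1679]
orientation: [0.921, 1.367, -0.921]
contact_force: [-0.7, -0.2, 0.6]
grip_width: 0.0002
```

>>> {"op": "apply_moves", "data": {
  "increments": "0 0.01 0 0 0.83 0 0;0 0.01 0 0 0.83 0 0;0 0.01 0 0 0.83 0 0;0 0.01 0 0 0.83 0 0;0 0.01 0 0 0.83 0 0;0 0.01 0 0 0.83 0 0;0 0.01 0 0 0.83 0 0;0 0.01 0 0 0.83 0 0"
}}

```text
clock: 3.4
tcp_pos: [0.5302, -0.0163, 0.0879]
orientation: [1.505, 0.986, -1.505]
contact_force: [0.6, 0.2, -0.4]
grip_width: 0.0001
```

Run:
```python
from go import *
show(); th=np.radians(119); p=AX+.03*np.array([np.cos(th),np.sin(th)]); print(p,delta([*p,.083]))
f=r.grab_frame("scene"); cv2.imwrite("pics/s1.png",cv2.resize(f["color"][150:290,150:340],None,fx=4,fy=4,interpolation=cv2.INTER_CUBIC))
```

```text
t 3.4 tcp [ 0.5302 -0.0163  0.0879] F [ 0.56  0.18 -0.41] grip 0.0001 q [-0.57  0.54  0.63  2.06 -0.49  0.69 -0.04]
axes cols [[-0.0, 0.9165, -0.3999], [0.0001, -0.3999, -0.9165], [-1.0, -0.0, -0.0]]
polar 30.855625675077942 117.99976519814136
[ 0.53015571 -0.01726141] [0.00485223 0.0003486  0.00094512]
```

View pics/s1.png

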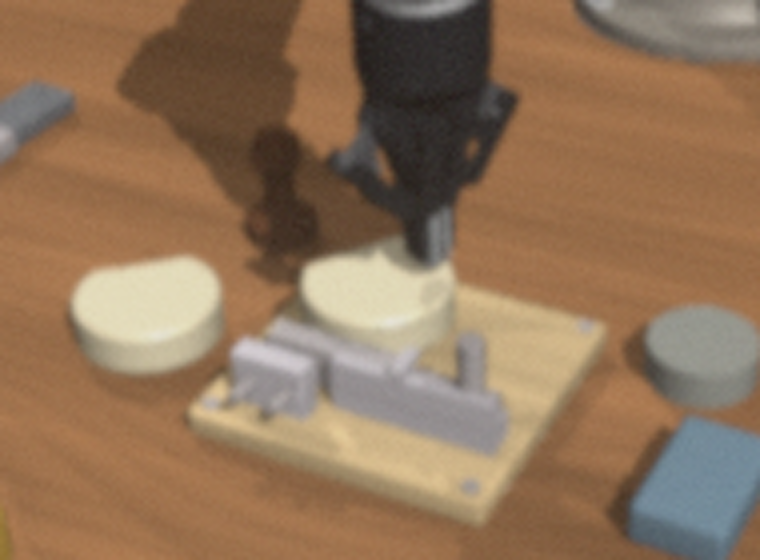

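The closed fingertip hangs just above the soap's +y/-x part, at about (430,255) in the crop, clear of the knob at (470,365). Next I feel down.

>>> {"op": "apply_moves", "data": {
  "increments": "0 0.0006 0 0 0 0 0;0 0.0006 0 0 0 0 0;0 0.0006 0 0 0 0 0;0 0.0006 0 0 0 0 0;0 0.0006 0 0 0 0 0;0 0.0006 0 0 0 0 0;0 0.0006 0 0 0 0 0;0 0.0006 0 0 0 0 0"
}}

```text
clock: 4.25
tcp_pos: [0.5302, -0.0164, 0.0835]
orientation: [1.503, 0.988, -1.503]
contact_force: [0.3, 0.4, -0.2]
grip_width: 0.0001
```

>>> {"op": "apply_moves", "data": {
  "increments": "0 0.0003 0 0 0 0 0;0 0.0003 0 0 0 0 0;0 0.0003 0 0 0 0 0;0 0.0003 0 0 0 0 0;0 0.0003 0 0 0 0 0;0 0.0003 0 0 0 0 0;0 0 0 0 0 0 0;0 0 0 0 0 0 0"
}}

```text
clock: 5.05
tcp_pos: [0.5302, -0.0164, 0.0817]
orientation: [1.503, 0.988, -1.503]
contact_force: [-0.0, -0.2, -0.2]
grip_width: 0.0002
```

>>> {"op": "apply_moves", "data": {
  "increments": "0 0.0003 0 0 0 0 0;0 0.0003 0 0 0 0 0;0 0.0003 0 0 0 0 0;0 0.0003 0 0 0 0 0;0 0.0003 0 0 0 0 0;0 0.0003 0 0 0 0 0;0 0 0 0 0 0 0;0 0 0 0 0 0 0"
}}

```text
clock: 5.85
tcp_pos: [0.5302, -0.0164, 0.0799]
orientation: [1.503, 0.988, -1.503]
contact_force: [-0.0, 0.6, -0.4]
grip_width: 0.0
```

>>> {"op": "apply_moves", "data": {
  "increments": "0 0.0003 0 0 0 0 0;0 0.0003 0 0 0 0 0;0 0.0003 0 0 0 0 0;0 0.0003 0 0 0 0 0;0 0.0003 0 0 0 0 0;0 0.0003 0 0 0 0 0;0 0 0 0 0 0 0;0 0 0 0 0 0 0"
}}

```text
clock: 6.65
tcp_pos: [0.5302, -0.0164, 0.0781]
orientation: [1.503, 0.988, -1.503]
contact_force: [0.7, 0.1, 1.0]
grip_width: -0.0001
```

>>> {"op": "apply_moves", "data": {
  "increments": "0 0.0002 0 0 0 0 0;0 0.0002 0 0 0 0 0;0 0.0002 0 0 0 0 0;0 0.0002 0 0 0 0 0;0 0 0 0 0 0 0;0 0 0 0 0 0 0;0 0 0 0 0 0 0;0 0 0 0 0 0 0"
}}

```text
clock: 7.45
tcp_pos: [0.5302, -0.0164, 0.0773]
orientation: [1.503, 0.988, -1.503]
contact_force: [-0.5, -0.4, 0.9]
grip_width: -0.0001
```

>>> {"op": "apply_moves", "data": {
  "increments": "0 0.0002 0 0 0 0 0;0 0.0002 0 0 0 0 0;0 0.0002 0 0 0 0 0;0 0.0002 0 0 0 0 0;0 0 0 0 0 0 0;0 0 0 0 0 0 0;0 0 0 0 0 0 0;0 0 0 0 0 0 0"
}}

```text
clock: 8.25
tcp_pos: [0.5301, -0.0163, 0.0765]
orientation: [1.503, 0.988, -1.503]
contact_force: [-2.1, 1.9, 4.1]
grip_width: -0.0002
```

>>> {"op": "apply_moves", "data": {
  "increments": "0 0.0003 0 0 0 0 0;0 0.0002 -0.0011 0.0015 -0.5 0 0;0 0 -0.0011 0.0015 -0.5 0 0;0 0 -0.0011 0.0015 -0.5 0 0;0 0 -0.0011 0.0015 -0.5 0 0;0 0 -0.0011 0.0015 -0.5 0 0;0 0 -0.0011 0.0015 -0.5 0 0;0 0 -0.0011 0.0015 -0.5 0 0"
}}

```text
clock: 9.05
tcp_pos: [0.5216, -0.0248, 0.0763]
orientation: [1.199, 1.214, -1.196]
contact_force: [0.6, 1.4, 2.6]
grip_width: -0.0003
```

Run:
```python
from go import *
show()
f=r.grab_frame("scene"); g=r.grab_frame("top")
s=lambda i,k:cv2.resize(i,None,fx=k,fy=k,interpolation=cv2.INTER_CUBIC)
cv2.imwrite("pics/s2.png",np.hstack([s(f["color"][195:285,190:300],3.6),s(g["color"][150:240,245:345],3.6)]))
```

```text
t 9.05 tcp [ 0.5216 -0.0248  0.0763] F [0.62 1.39 2.57] grip -0.0003 q [-0.46  0.51  0.49  2.08 -0.4   0.63  0.32]
axes cols [[0.0026, 0.9999, 0.015], [-0.0001, 0.015, -0.9999], [-1.0, 0.0026, 0.0001]]
polar 29.7265988740344 140.90608666321364
```

View pics/s2.png

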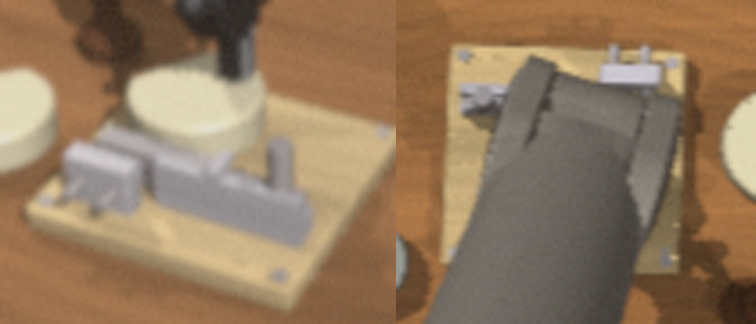

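>>> {"op": "apply_moves", "data": {
  "increments": "0 0.0003 0 0 0 0 0;0 0.0003 0 0 0 0 0;0 0.0002 -0.0011 0.0015 -0.5 0 0;0 0 -0.0011 0.0015 -0.5 0 0;0 0 -0.0011 0.0015 -0.5 0 0;0 0 -0.0011 0.0015 -0.5 0 0;0 0 -0.0011 0.0015 -0.5 0 0;0 0 -0.0011 0.0015 -0.5 0 0"
}}

```text
clock: 9.95
tcp_pos: [0.5163, -0.034, 0.0756]
orientation: [0.93, 1.362, -0.928]
contact_force: [0.3, 2.3, 6.0]
grip_width: 0.0001
```

```bash
cat > ang.py <<'E'
from go import *
def prof(f,z,n=180):
    """edge radius (mm) of the bright cream top at each fixture angle, cast on plane z"""
    h=cv2.cvtColor(f["color"],cv2.COLOR_BGR2HSV).astype(np.float32); out=[]
    for a in np.arange(0,360,360/n):
        t=np.radians(a)+YAW; rr=np.arange(.015,.052,.0004)
        uv=np.array([proj(f,[*(AX+q*np.array([np.cos(t),np.sin(t)])),z]) for q in rr],np.float32)
        v=cv2.remap(h[...,2]-h[...,1],uv[:,:1],uv[:,1:],cv2.INTER_LINEAR).ravel()
        g=np.gradient(cv2.GaussianBlur(v[:,None],(1,9),0).ravel()); i=g[15:-5].argmin()+15
        out.append((rr[i]*1e3,v[:10].mean(),-g[i]))
    return np.array(out)
if __name__=="__main__":
    show(); f=r.grab_frame("scene")
    o=prof(f,.0585,72); print([(int(5*i),round(float(x[0])),int(x[1])) for i,x in enumerate(o)])
E
python3 ang.py
```

```text
t 9.95 tcp [ 0.5163 -0.034   0.0756] F [0.28 2.3  6.04] grip 0.0001 q [-0.37  0.49  0.4   2.09 -0.32  0.62  0.62]
axes cols [[0.0016, 0.9307, 0.3659], [0.0007, 0.3659, -0.9307], [-1.0, 0.0018, -0.0]]
polar 29.933813086455284 161.4964738149094
[(0, 45, 175), (5, 47, 177), (10, 44, 177), (15, 45, 175), (20, 45, 175), (25, 45, 175), (30, 48, 175), (35, 49, 176), (40, 48, 177), (45, 47, 177), (50, 46, 176), (55, 47, 175), (60, 47, 174), (65, 46, 175), (70, 46, 176), (75, 49, 176), (80, 47, 176), (85, 48, 177), (90, 46, 177), (95, 45, 174), (100, 46, 171), (105, 45, 168), (110, 46, 165), (115, 46, 162), (120, 46, 159), (125, 47, 156), (130, 45, 155), (135, 47, 154), (140, 46, 153), (145, 47, 152), (150, 47, 151), (155, 47, 150), (160, 46, 149), (165, 48, 148), (170, 21, 149), (175, 21, 154), (180, 21, 162), (185, 24, 167), (190, 26, 172), (195, 26, 174), (200, 33, 175), (205, 34, 174), (210, 35, 175), (215, 35, 176), (220, 35, 176), (225, 37, 176), (230, 36, 176), (235, 36, 176), (240, 36, 174), (245, 38, 175), (250, 37, 175), (255, 38, 175), (260, 39, 175), (265, 45, 176), (270, 44, 176), (275, 44, 176), (280, 43, 174), (285, 44, 173), (290, 45, 174), (295, 45, 174), (300, 44, 175), (305, 45, 175), (310, 45, 176), (315, 46, 176), (320, 45, 177), (325, 46, 177), (330, 46, 176), (335, 45, 176), (340, 45, 177), (345, 45, 177), (350, 45, 176), (355, 45, 176)]
```

Run:
```python
from ang import *
f=r.grab_frame("scene"); now=f["color"].copy(); f["color"]=cv2.imread("pics/scene0.png")
o=prof(f,.06,72); print([(int(5*i),round(float(x[0]))) for i,x in enumerate(o) if 150<5*i<330])
s=lambda i:cv2.resize(i[200:265,205:290],None,fx=4.5,fy=4.5,interpolation=cv2.INTER_CUBIC)
cv2.imwrite("pics/s3.png",np.hstack([s(f["color"]),s(now)]))
```

```text
[(155, 46), (160, 47), (165, 46), (170, 46), (175, 46), (180, 46), (185, 48), (190, 46), (195, 45), (200, 40), (205, 41), (210, 40), (215, 37), (220, 37), (225, 36), (230, 35), (235, 35), (240, 33), (245, 35), (250, 37), (255, 38), (260, 37), (265, 43), (270, 43), (275, 44), (280, 45), (285, 44), (290, 43), (295, 44), (300, 44), (305, 44), (310, 45), (315, 45), (320, 45), (325, 46)]
```

View pics/s3.png

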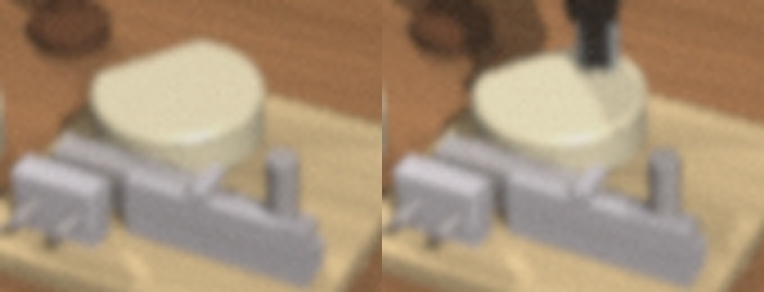

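>>> {"op": "apply_moves", "data": {
  "increments": "0 0.0003 0 0 0 0 0;0 0 -0.0011 0.0015 -0.5 0 0;0 0 -0.0011 0.0015 -0.5 0 0;0 0 -0.0011 0.0015 -0.5 0 0;0 0 -0.0011 0.0015 -0.5 0 0;0 0 -0.0011 0.0015 -0.5 0 0;0 0 -0.0011 0.0015 -0.5 0 0;0 0 -0.0011 0.0015 -0.5 0 0"
}}

```text
clock: 10.85
tcp_pos: [0.5149, -0.0466, 0.0752]
orientation: [0.608, 1.484, -0.606]
contact_force: [0.0, 3.1, 7.6]
grip_width: -0.0003
```

Run:
```python
from ang import *
show(); f=r.grab_frame("scene")
o=prof(f,.0585,72); print([(int(5*i),round(float(x[0]))) for i,x in enumerate(o) if 150<5*i or i<10])
```

```text
t 10.85 tcp [ 0.5149 -0.0466  0.0752] F [0.04 3.12 7.59] grip -0.0003 q [-0.26  0.48  0.28  2.08 -0.23  0.61  0.98]
axes cols [[0.0008, 0.7005, 0.7137], [0.0011, 0.7137, -0.7005], [-1.0, 0.0013, -0.0002]]
polar 29.988569365690424 -174.04861888373043
[(0, 45), (5, 45), (10, 47), (15, 46), (20, 48), (25, 49), (30, 48), (35, 49), (40, 50), (45, 47), (155, 47), (160, 46), (165, 45), (170, 48), (175, 50), (180, 29), (185, 26), (190, 32), (195, 27), (200, 22), (205, 21), (210, 30), (215, 35), (220, 35), (225, 37), (230, 38), (235, 36), (240, 35), (245, 38), (250, 37), (255, 39), (260, 39), (265, 41), (270, 43), (275, 44), (280, 44), (285, 44), (290, 45), (295, 45), (300, 44), (305, 44), (310, 45), (315, 44), (320, 45), (325, 46), (330, 45), (335, 45), (340, 46), (345, 45), (350, 45), (355, 45)]
```

Run:
```python
from ang import *
f=r.grab_frame("scene"); now=f["color"]; o=cv2.imread("pics/scene0.png")
s=lambda i:cv2.resize(i[203:245,212:272],None,fx=6.6,fy=6.6,interpolation=cv2.INTER_CUBIC)
for img in(o,now):
    for a,c in((238,(0,0,255)),):
        pass
cv2.imwrite("pics/s4.png",np.hstack([s(o),s(now)]))
```

```text
(no output)
```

View pics/s4.png

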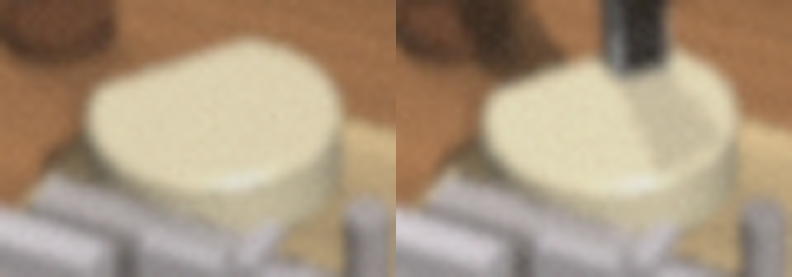

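The flat still runs from (485,100) to about (600,60) in the right panel, with the same slope as before. So the tip slid over the soap: tangential force about 3 N at 7.6 N press, friction about 0.4. I'll lift, go back, and press at a larger radius (36 mm) with about 8.5 N.

Run:
```python
from go import *
th=np.radians(100); p=AX+.036*np.array([np.cos(th),np.sin(th)]); print(p,delta([*p,.081]))
```

```text
[ 0.53844867 -0.00804692] [-0.00567365  0.04414849 -0.01041142]
```

>>> {"op": "apply_moves", "data": {
  "increments": "0 -0.006 0 0 0 0 0;0 0 0.0147 -0.0035 0 0 0;0 0 0.0147 -0.0035 0 0 0;0 0 0.0147 -0.0034 0 0 0;0 0 0 0 1 0 0;0 0 0 0 1 0 0;0 0 0 0 1 0 0;0 0 0 0 1 0 0"
}}

```text
clock: 11.75
tcp_pos: [0.5383, -0.0073, 0.0805]
orientation: [0.979, 1.34, -0.979]
contact_force: [-0.5, -0.8, -0.4]
grip_width: -0.0001
```

>>> {"op": "apply_moves", "data": {
  "increments": "0 0.0003 0 0 1 0 0;0 0.0003 0 0 1 0 0;0 0.0003 0 0 1 0 0;0 0.0003 0 0 1 0 0;0 0.0003 0 0 1 0 0;0 0.0003 0 0 1 0 0;0 0.0003 0 0 1 0 0;0 0.0003 0 0 1 0 0"
}}

```text
clock: 12.55
tcp_pos: [0.5384, -0.0073, 0.0781]
orientation: [1.67, 0.828, -1.671]
contact_force: [0.3, 0.9, 0.0]
grip_width: -0.0001
```

```bash
cat >> go.py <<'E'
def step(d):
    "tool-frame shift for one row of turning d rad anticlockwise about the axis"
    o=r.get_obs(); Q=R.from_rotvec(o["orientation"]).as_matrix(); rel=np.r_[o["tcp_pos"][:2]-AX,0]
    return Q.T@(R.from_euler('z',d).apply(rel)-rel)
E
python3 - <<'E'
from go import *
show(); print(step(.06))
E
```

```text
t 12.55 tcp [ 0.5384 -0.0073  0.0781] F [0.31 0.88 0.01] grip -0.0001 q [-0.61  0.58  0.67  2.05 -0.56  0.7  -0.23]
axes cols [[-0.0003, 0.7956, -0.6058], [-0.0, -0.6058, -0.7956], [-1.0, -0.0003, 0.0002]]
polar 36.76139567313214 99.94507930302501
[ 7.69553241e-07 -1.44828389e-03  1.66314600e-03]
```

>>> {"op": "apply_moves", "data": {
  "increments": "0 0.0004 0 0 0 0 0;0 0.0004 0 0 0 0 0;0 0.0004 0 0 0 0 0;0 0.0004 0 0 0 0 0;0 0.0004 0 0 0 0 0;0 0.0004 0 0 0 0 0;0 0.0004 0 0 0 0 0;0 0 0 0 0 0 0"
}}

```text
clock: 13.35
tcp_pos: [0.538, -0.0085, 0.076]
orientation: [1.669, 0.831, -1.668]
contact_force: [-1.1, 2.3, 4.9]
grip_width: 0.0002
```

>>> {"op": "apply_moves", "data": {
  "increments": "0 0.0003 0 0 0 0 0;0 0.0003 0 0 0 0 0;0 0.0003 0 0 0 0 0;0 0 0 0 0 0 0;0 0 -0.0015 0.0017 -0.5 0 0;0 0 -0.0015 0.0017 -0.5 0 0;0 0 -0.0015 0.0017 -0.5 0 0;0 0 -0.0015 0.0017 -0.5 0 0"
}}

```text
clock: 14.15
tcp_pos: [0.5311, -0.0117, 0.0756]
orientation: [1.503, 0.987, -1.497]
contact_force: [2.3, 1.6, 4.9]
grip_width: -0.0
```

```bash
cat > look.py <<'E'
import sys
from ang import *
show(); print("step",step(.06)); f=r.grab_frame("scene"); cv2.imwrite(f"pics/{sys.argv[1]}.png",f["color"])
o=prof(f,.058,72); print([(int(5*i),round(float(x[0]))) for i,x in enumerate(o) if i>38 or i<3])
E
python3 look.py a1
```

```text
t 14.15 tcp [ 0.5311 -0.0117  0.0756] F [2.32 1.61 4.9 ] grip -0.0 q [-0.56  0.55  0.6   2.07 -0.5   0.66 -0.03]
axes cols [[0.004, 0.9191, -0.394], [-0.0002, -0.394, -0.9191], [-1.0, 0.0038, -0.0014]]
polar 34.59182367363368 113.16804092725891
step [-7.42331786e-06 -1.38607054e-03  1.54440944e-03]
[(0, 45), (5, 44), (10, 46), (195, 48), (200, 43), (205, 44), (210, 43), (215, 36), (220, 37), (225, 36), (230, 35), (235, 35), (240, 36), (245, 41), (250, 39), (255, 37), (260, 45), (265, 43), (270, 46), (275, 44), (280, 45), (285, 45), (290, 45), (295, 45), (300, 45), (305, 45), (310, 45), (315, 45), (320, 45), (325, 44), (330, 44), (335, 45), (340, 45), (345, 45), (350, 45), (355, 47)]
```

>>> {"op": "apply_moves", "data": {
  "increments": "0 0.0004 0 0 0 0 0;0 0.0004 0 0 0 0 0;0 0.0003 0 0 0 0 0;0 0 -0.0014 0.0016 -0.5 0 0;0 0 -0.0014 0.0016 -0.5 0 0;0 0 -0.0014 0.0016 -0.5 0 0;0 0 -0.0014 0.0016 -0.5 0 0;0 0 -0.0014 0.0016 -0.5 0 0"
}}

```text
clock: 15.0
tcp_pos: [0.5222, -0.0166, 0.0747]
orientation: [1.29, 1.155, -1.284]
contact_force: [1.8, 2.9, 8.0]
grip_width: 0.0002
```

```bash
python3 look.py a2
```

```text
t 15.0 tcp [ 0.5222 -0.0166  0.0747] F [1.85 2.89 8.  ] grip 0.0002 q [-0.49  0.52  0.52  2.08 -0.43  0.63  0.21]
axes cols [[0.0038, 0.9943, -0.1061], [0.0008, -0.1061, -0.9944], [-1.0, 0.0036, -0.0012]]
polar 35.0208412031616 129.9092933946485
step [-7.08566416e-06 -1.41342579e-03  1.55438298e-03]
[(0, 46), (5, 47), (10, 45), (195, 44), (200, 49), (205, 48), (210, 45), (215, 44), (220, 37), (225, 41), (230, 37), (235, 35), (240, 33), (245, 36), (250, 39), (255, 38), (260, 37), (265, 37), (270, 38), (275, 38), (280, 38), (285, 43), (290, 45), (295, 45), (300, 45), (305, 44), (310, 43), (315, 44), (320, 45), (325, 46), (330, 45), (335, 45), (340, 46), (345, 45), (350, 45), (355, 47)]
```

The flat now spans about 217–283°, so the soap is turning. I'll carry on.

>>> {"op": "apply_moves", "data": {
  "increments": "0 0.0002 -0.0014 0.0016 -0.5 0 0;0 0 -0.0014 0.0016 -0.5 0 0;0 0 -0.0014 0.0016 -0.5 0 0;0 0 -0.0014 0.0016 -0.5 0 0;0 0 -0.0014 0.0016 -0.5 0 0;0 0 -0.0014 0.0016 -0.5 0 0;0 0 -0.0014 0.0016 -0.5 0 0;0 0 -0.0014 0.0016 -0.5 0 0"
}}

```text
clock: 15.85
tcp_pos: [0.5117, -0.0299, 0.0743]
orientation: [0.931, 1.362, -0.927]
contact_force: [-0.0, 3.5, 10.2]
grip_width: 0.0001
```

```bash
python3 look.py a3
```

```text
t 15.85 tcp [ 0.5117 -0.0299  0.0743] F [-0.    3.55 10.22] grip 0.0001 q [-0.37  0.49  0.39  2.1  -0.32  0.61  0.61]
axes cols [[0.0021, 0.9308, 0.3655], [0.0015, 0.3655, -0.9308], [-1.0, 0.0025, -0.0006]]
polar 35.675075184620965 157.58984573742356
step [-4.58367394e-06 -1.43559908e-03  1.58726793e-03]
[(0, 46), (5, 44), (10, 46), (195, 36), (200, 35), (205, 35), (210, 36), (215, 35), (220, 46), (225, 45), (230, 45), (235, 45), (240, 43), (245, 41), (250, 38), (255, 37), (260, 36), (265, 34), (270, 35), (275, 34), (280, 34), (285, 34), (290, 33), (295, 33), (300, 33), (305, 35), (310, 38), (315, 39), (320, 42), (325, 43), (330, 44), (335, 45), (340, 45), (345, 46), (350, 47), (355, 47)]
```

>>> {"op": "apply_moves", "data": {
  "increments": "0 -0.0005 -0.0014 0.0016 -0.5 0 0;0 0 -0.0014 0.0016 -0.5 0 0;0 0 -0.0014 0.0016 -0.5 0 0;0 0 -0.0014 0.0016 -0.5 0 0;0 0 -0.0014 0.0016 -0.5 0 0;0 0 -0.0014 0.0016 -0.5 0 0;0 0 -0.0014 0.0016 -0.5 0 0;0 0 -0.0014 0.0016 -0.5 0 0"
}}

```text
clock: 16.7
tcp_pos: [0.5087, -0.0465, 0.0745]
orientation: [0.562, 1.497, -0.559]
contact_force: [-3.2, 3.9, 9.2]
grip_width: -0.0001
```

```bash
python3 look.py a4
```

```text
t 16.7 tcp [ 0.5087 -0.0465  0.0745] F [-3.17  3.91  9.19] grip -0.0001 q [-0.24  0.47  0.26  2.1  -0.21  0.6   1.02]
axes cols [[0.0006, 0.6568, 0.7541], [0.0014, 0.7541, -0.6568], [-1.0, 0.0015, -0.0005]]
polar 36.1554398591098 -175.17825812138506
step [-2.97001141e-06 -1.46261447e-03  1.60166022e-03]
[(0, 46), (5, 47), (10, 46), (195, 26), (200, 29), (205, 38), (210, 43), (215, 44), (220, 45), (225, 46), (230, 49), (235, 47), (240, 48), (245, 46), (250, 47), (255, 47), (260, 45), (265, 43), (270, 41), (275, 39), (280, 37), (285, 35), (290, 34), (295, 33), (300, 33), (305, 31), (310, 31), (315, 32), (320, 33), (325, 33), (330, 34), (335, 35), (340, 37), (345, 40), (350, 42), (355, 45)]
```

>>> {"op": "apply_moves", "data": {
  "increments": "0 -0.0001 -0.0022 0.0008 -0.5 0 0;0 0 -0.0015 0.0016 -0.5 0 0;0 0 -0.0015 0.0016 -0.5 0 0;0 0 -0.0015 0.0016 -0.5 0 0;0 0 -0.0015 0.0016 -0.5 0 0;0 0 -0.0015 0.0016 -0.5 0 0;0 0 -0.0015 0.0016 -0.5 0 0;0 0 -0.0015 0.0016 -0.5 0 0"
}}

```text
clock: 17.55
tcp_pos: [0.5138, -0.0633, 0.0748]
orientation: [0.187, 1.561, -0.185]
contact_force: [0.9, 4.0, 7.4]
grip_width: 0.0
```

```bash
python3 look.py a5
```

```text
t 17.55 tcp [ 0.5138 -0.0633  0.0748] F [0.86 4.02 7.41] grip 0.0 q [-0.1   0.47  0.13  2.07 -0.11  0.6   1.44]
axes cols [[0.0024, 0.2344, 0.9721], [0.0011, 0.9721, -0.2344], [-1.0, 0.0016, 0.0021]]
polar 36.68312026646774 -147.4207571990593
step [ 1.01395166e-06 -1.47664983e-03  1.63168497e-03]
[(0, 35), (5, 36), (10, 37), (195, 49), (200, 49), (205, 35), (210, 30), (215, 27), (220, 28), (225, 33), (230, 49), (235, 50), (240, 49), (245, 48), (250, 47), (255, 47), (260, 45), (265, 46), (270, 46), (275, 44), (280, 45), (285, 44), (290, 43), (295, 44), (300, 44), (305, 44), (310, 45), (315, 34), (320, 34), (325, 33), (330, 31), (335, 31), (340, 33), (345, 32), (350, 33), (355, 33)]
```

```bash
cat > fit.py <<'E'
import sys
from ang import *
from scipy.optimize import least_squares
def est(f,g,z=.058,dbg=False):
    o=prof(f,z,180)[:,0]; a=np.arange(0,360,2.)
    def mod(p):
        d=(a-p+180)%360-180; return np.where(abs(d)<42.8,33/np.cos(np.radians(np.clip(d,-43,43))),45)
    c=np.arange(g-40,g+40,1.); w=(a>240)|(a<45)
    e=[np.minimum(abs(mod(x)-o),6)[w].mean() for x in c]; 
    if dbg: print([(int(x),round(float(y))) for x,y in zip(a,o) if x>296 or x<60])
    return c[np.argmin(e)],min(e)
if __name__=="__main__":
    f=r.grab_frame("scene")
    for n,g in(("a3",283),("a4",309),("a5",335)):
        f["color"]=cv2.imread(f"pics/{n}.png"); print(n,est(f,g,dbg=n=="a5"))
    cv2.imwrite("pics/v5.png",cv2.resize(f["color"][200:265,195:300],None,fx=6,fy=6,interpolation=cv2.INTER_CUBIC))
E
python3 fit.py
```

```text
a3 (np.float64(282.0), np.float64(1.3285786091797958))
a4 (np.float64(310.0), np.float64(1.6046349109514595))
[(0, 35), (2, 35), (4, 36), (6, 35), (8, 36), (10, 37), (12, 37), (14, 39), (16, 40), (18, 43), (20, 45), (22, 45), (24, 48), (26, 48), (28, 49), (30, 49), (32, 49), (34, 49), (36, 49), (38, 49), (40, 47), (42, 47), (44, 47), (46, 47), (48, 47), (50, 47), (52, 46), (54, 46), (56, 48), (58, 47), (298, 44), (300, 44), (302, 44), (304, 44), (306, 45), (308, 45), (310, 45), (312, 45), (314, 34), (316, 34), (318, 34), (320, 34), (322, 33), (324, 33), (326, 33), (328, 34), (330, 31), (332, 31), (334, 31), (336, 32), (338, 33), (340, 33), (342, 34), (344, 31), (346, 32), (348, 33), (350, 33), (352, 34), (354, 34), (356, 33), (358, 33)]
a5 (np.float64(341.0), np.float64(1.592875401626082))
```

View pics/v5.png

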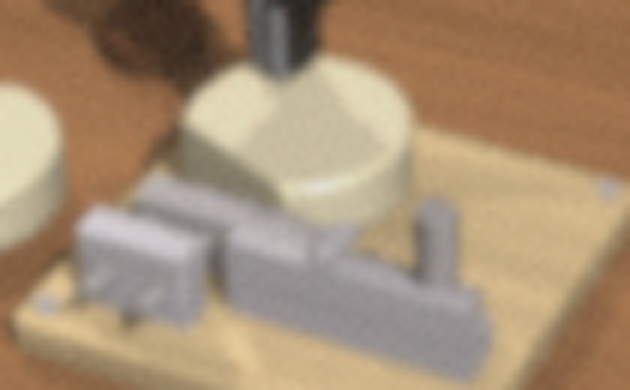

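The flat now runs from (180,135) to (290,190) in this crop, facing down-left, with its centre at about 341°. The knob and bar are untouched. About 19° remain.

>>> {"op": "apply_moves", "data": {
  "increments": "0 0.0002 -0.0015 0.0016 -0.5 0 0;0 0 -0.0015 0.0016 -0.5 0 0;0 0 -0.0015 0.0016 -0.5 0 0;0 0 -0.0015 0.0016 -0.5 0 0;0 0 0 0 0 0 0;0 0 0 0 0 0 0;0 0 0 0 0 0 0;0 0 0 0 0 0 0"
}}

```text
clock: 18.45
tcp_pos: [0.5195, -0.0705, 0.0747]
orientation: [0.0, 1.568, 0.001]
contact_force: [1.6, 2.2, 7.8]
grip_width: -0.0002
```

```bash
cat > l2.py <<'E'
import sys
from fit import *
show(); print("step",step(.06)); f=r.grab_frame("scene"); cv2.imwrite(f"pics/{sys.argv[1]}.png",f["color"]); print(est(f,float(sys.argv[2]),dbg=True))
E
python3 l2.py a6 355
```

```text
t 18.45 tcp [ 0.5195 -0.0705  0.0747] F [1.55 2.22 7.82] grip -0.0002 q [-0.04  0.47  0.07  2.06 -0.06  0.61  1.64]
axes cols [[0.0031, -0.0005, 1.0], [0.0006, 1.0, 0.0005], [-1.0, 0.0006, 0.0031]]
polar 36.94879674523069 -133.00284433480715
step [ 4.37480208e-06 -1.46330759e-03  1.66493435e-03]
[(0, 29), (2, 29), (4, 31), (6, 34), (8, 35), (10, 35), (12, 33), (14, 33), (16, 34), (18, 33), (20, 33), (22, 33), (24, 35), (26, 37), (28, 40), (30, 41), (32, 41), (34, 45), (36, 45), (38, 50), (40, 50), (42, 47), (44, 47), (46, 49), (48, 48), (50, 47), (52, 48), (54, 47), (56, 47), (58, 47), (298, 44), (300, 44), (302, 44), (304, 45), (306, 45), (308, 45), (310, 45), (312, 45), (314, 45), (316, 46), (318, 46), (320, 47), (322, 47), (324, 46), (326, 47), (328, 47), (330, 34), (332, 34), (334, 36), (336, 34), (338, 33), (340, 33), (342, 33), (344, 33), (346, 34), (348, 35), (350, 31), (352, 32), (354, 33), (356, 33), (358, 28)]
(np.float64(357.0), np.float64(1.7565243567811615))
```

>>> {"op": "apply_moves", "data": {
  "increments": "0 0 -0.0015 0.0017 -0.5 0 0;0 0 0 0 0 0 0;0 0 0 0 0 0 0;0 0 0 0 0 0 0;0 0 0 0 0 0 0;0 0 0 0 0 0 0;0 0 0 0 0 0 0;0 0 0 0 0 0 0"
}}

```text
clock: 19.3
tcp_pos: [0.5212, -0.072, 0.0747]
orientation: [-0.047, 1.567, 0.048]
contact_force: [1.5, 1.6, 7.4]
grip_width: -0.0002
```

```bash
python3 l2.py a7 358
python3 - <<'E'
import cv2,numpy as np
s=lambda n:cv2.resize(cv2.imread(f"pics/{n}.png")[205:262,200:275],None,fx=5.2,fy=5.2,interpolation=cv2.INTER_CUBIC)
cv2.imwrite("pics/v7.png",np.hstack([s("a5"),s("a7")]))
E
```

```text
t 19.3 tcp [ 0.5212 -0.072   0.0747] F [1.53 1.61 7.39] grip -0.0002 q [-0.02  0.47  0.05  2.05 -0.04  0.61  1.69]
axes cols [[0.0032, -0.0604, 0.9982], [0.0006, 0.9982, 0.0604], [-1.0, 0.0004, 0.0032]]
polar 36.93543246789462 -129.43554529798138
step [ 4.87264330e-06 -1.45894978e-03  1.66768786e-03]
[(0, 32), (2, 32), (4, 33), (6, 31), (8, 31), (10, 32), (12, 33), (14, 33), (16, 34), (18, 33), (20, 33), (22, 34), (24, 35), (26, 37), (28, 37), (30, 37), (32, 37), (34, 37), (36, 41), (38, 45), (40, 46), (42, 47), (44, 47), (46, 48), (48, 48), (50, 48), (52, 48), (54, 48), (56, 47), (58, 47), (298, 44), (300, 44), (302, 44), (304, 45), (306, 45), (308, 45), (310, 45), (312, 45), (314, 45), (316, 46), (318, 46), (320, 45), (322, 45), (324, 46), (326, 46), (328, 40), (330, 40), (332, 36), (334, 36), (336, 35), (338, 35), (340, 35), (342, 35), (344, 36), (346, 36), (348, 33), (350, 34), (352, 35), (354, 33), (356, 33), (358, 32)]
(np.float64(362.0), np.float64(1.3063812141660576))
```

View pics/v7.png

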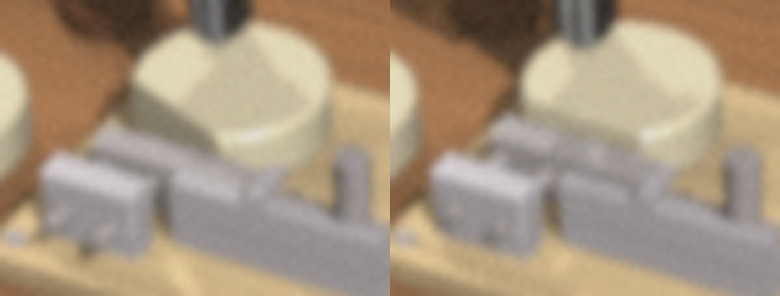

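Right panel: the bar has moved in against the soap's flat (bar edge about (500,125)–(670,180)). The estimate is about 360°. I'll check the bar's travel by template matching, which bounds the remaining error.

```bash
cat > bar.py <<'E'
import sys
from go import *
def bar(names,ref="scene0"):
    f=r.grab_frame("scene"); p0=np.array(proj(f,[*fx(53,-30),.048])); p1=np.array(proj(f,[*fx(41,-30),.048])); d=p1-p0
    K=8; L=lambda n:cv2.GaussianBlur(cv2.resize(cv2.imread(f"pics/{n}.png",0),None,fx=K,fy=K,interpolation=cv2.INTER_CUBIC),(0,0),K*.6)
    u,v=(p0*K).astype(int); print("p0",p0,"12mm px",d)
    for ref in ("scene0","a5"):
      t=L(ref)[v-4*K:v+4*K,u-8*K:u+8*K]
      for n in names:
        m=cv2.matchTemplate(L(n)[v-14*K:v+8*K,u-18*K:u+18*K],t,cv2.TM_CCOEFF_NORMED); _,s,_,l=cv2.minMaxLoc(m)
        q=np.array([l[0]-10*K,l[1]-10*K])/K; print(ref,n,"px",q,"score",round(s,2),"mm",12*(q@d)/(d@d))
bar(sys.argv[1:])
E
python3 bar.py scene0 a5 a6 a7
```

```text
p0 [1085.89809098 -116.49366548] 12mm px [265.37625619  -8.3575066 ]Traceback (most recent call last):
  File "bar.py", line 12, in <module>
    bar(sys.argv[1:])
    ~~~^^^^^^^^^^^^^^
  File "bar.py", line 10, in bar
    m=cv2.matchTemplate(L(n)[v-14*K:v+8*K,u-18*K:u+18*K],t,cv2.TM_CCOEFF_NORMED); _,s,_,l=cv2.minMaxLoc(m)
cv2.error: OpenCV(4.12.0) /io/opencv/modules/imgproc/src/templmatch.cpp:587: error: (-215:Assertion failed) corr.rows <= img.rows + templ.rows - 1 && corr.cols <= img.cols + templ.cols - 1 in function 'crossCorr'
```

```bash
sed -i 's/fx(53,-30)/fx(.053,-.03)/;s/fx(41,-30)/fx(.041,-.03)/' bar.py; python3 bar.py scene0 a5 a6 a7
```

```text
p0 [221.15215525 232.62295578] 12mm px [ 2.6928822  -2.86924997]
scene0 scene0 px [0. 0.] score 1.0 mm 0.0
scene0 a5 px [ 0.75  -0.875] score 0.94 mm 3.510871061835426
scene0 a6 px [-7.25  4.  ] score 0.74 mm -24.024780866382077
scene0 a7 px [-7.25  4.  ] score 0.74 mm -24.024780866382077
a5 scene0 px [-0.625  0.625] score 0.92 mm -2.6940987961239053
a5 a5 px [0. 0.] score 1.0 mm 0.0
a5 a6 px [ 1.125 -1.   ] score 0.78 mm 4.57142532653629
a5 a7 px [ 1.375 -1.375] score 0.72 mm 5.927017351472592
```

>>> {"op": "apply_moves", "data": {
  "increments": "0 0 -0.0007 0.0008 -0.25 0 0;0 0 -0.0007 0.0008 -0.25 0 0;0 0 0 0 0 0 0;0 0 0 0 0 0 0;0 0 0 0 0 0 0;0 0 0 0 0 0 0;0 0 0 0 0 0 0;0 0 0 0 0 0 0"
}}

```text
clock: 20.25
tcp_pos: [0.5228, -0.0732, 0.0746]
orientation: [-0.094, 1.566, 0.095]
contact_force: [1.4, 3.0, 7.4]
grip_width: -0.0002
```

```bash
python3 l2.py a8 360 | grep -v '(0,'
python3 - <<'E'
from go import *
o=r.get_obs();d=o["tcp_pos"][:2]-AX;d/=np.hypot(*d);F=o["contact_force"];print("tang",F[:2]@[-d[1],d[0]],"rad",F[:2]@d)
E
sed -i 's/("scene0","a5")/("a5","a7")/' bar.py; python3 bar.py a6 a7 a8
```

```text
t 20.25 tcp [ 0.5228 -0.0732  0.0746] F [1.39 3.01 7.43] grip -0.0002 q [-0.01  0.48  0.04  2.05 -0.03  0.62  1.74]
axes cols [[0.0028, -0.1203, 0.9927], [0.0007, 0.9927, 0.1203], [-1.0, 0.0004, 0.0028]]
polar 36.89059294752766 -126.50820933435439
step [ 4.12976602e-06 -1.47215764e-03  1.65244131e-03]
(np.float64(363.0), np.float64(1.3559961077029745))
tang -0.6654317517680242 rad -2.322792092153635
p0 [221.15215525 232.62295578] 12mm px [ 2.6928822  -2.86924997]
a5 a6 px [ 1.125 -1.   ] score 0.78 mm 4.57142532653629
a5 a7 px [ 1.375 -1.375] score 0.72 mm 5.927017351472592
a5 a8 px [ 1.375 -1.375] score 0.7 mm 5.927017351472592
a7 a6 px [-0.125  0.25 ] score 0.98 mm -0.8167722657115205
a7 a7 px [0. 0.] score 1.0 mm 0.0
a7 a8 px [ 0.25 -0.25] score 0.99 mm 1.0776395184495622
```

>>> {"op": "apply_moves", "data": {
  "increments": "0 0 -0.0007 0.0008 -0.25 0 0;0 0 -0.0007 0.0008 -0.25 0 0;0 0 0 0 0 0 0;0 0 0 0 0 0 0;0 0 0 0 0 0 0;0 0 0 0 0 0 0;0 0 0 0 0 0 0;0 0 0 0 0 0 0"
}}

```text
clock: 21.15
tcp_pos: [0.5235, -0.0743, 0.0744]
orientation: [-0.141, 1.565, 0.142]
contact_force: [0.3, 3.4, 8.8]
grip_width: -0.0001
```

```bash
python3 l2.py a9 360 | grep -v '(0,'
cat > tg.py <<'E'
from go import *
o=r.get_obs();d=o["tcp_pos"][:2]-AX;d/=np.hypot(*d);F=o["contact_force"];print("tang",F[:2]@[-d[1],d[0]],"rad",F[:2]@d)
E
python3 tg.py
sed -i 's/("a5","a7")/("a7","a8")/;s/K=8/K=16/' bar.py; python3 bar.py a6 a7 a8 a9
```

```text
t 21.15 tcp [ 0.5235 -0.0743  0.0744] F [0.32 3.38 8.77] grip -0.0001 q [ 0.    0.48  0.02  2.04 -0.02  0.62  1.79]
axes cols [[0.0008, -0.1795, 0.9838], [0.0008, 0.9838, 0.1795], [-1.0, 0.0007, 0.0009]]
polar 37.333683434132055 -124.53691598690207
step [ 4.54317350e-07 -1.53202849e-03  1.63373115e-03]
(np.float64(362.0), np.float64(1.3596394294236078))
tang -3.165248151342033 rad -1.720410784000035
p0 [221.15215525 232.62295578] 12mm px [ 2.6928822  -2.86924997]
a7 a6 px [-0.1875  0.1875] score 0.98 mm -0.8082296388371716
a7 a7 px [0. 0.] score 1.0 mm 0.0
a7 a8 px [ 0.25 -0.25] score 0.99 mm 1.0776395184495622
a7 a9 px [ 0.1875 -0.1875] score 0.99 mm 0.8082296388371716
a8 a6 px [-0.4375  0.4375] score 0.98 mm -1.8858691572867337
a8 a7 px [-0.25    0.1875] score 0.99 mm -0.9386632652061925
a8 a8 px [0. 0.] score 1.0 mm 0.0
a8 a9 px [-0.0625  0.0625] score 1.0 mm -0.26940987961239055
```

Tangential force jumped by about 2.5 N and the bar just stopped advancing (0.27 mm back), so the soap is at flush. I'll relieve the tangential load, lift, and look.

>>> {"op": "apply_moves", "data": {
  "increments": "0 0 0.0007 -0.0008 0.25 0 0;0 -0.0015 0 0 0 0 0;0 -0.0015 0 0 0 0 0;0 -0.01 0 0 0 0 0;0 -0.02 0 0 0 0 0;0 -0.02 0 0 0 0 0;0 0 0 0 0.9 0 0;0 0 0 0 0.8 0 0"
}}

```text
clock: 22.05
tcp_pos: [0.522, -0.075, 0.1278]
orientation: [0.045, 1.57, -0.045]
contact_force: [-0.5, 0.2, -0.9]
grip_width: 0.0002
```

```bash
python3 l2.py b1 360|grep -v '(0,'; sed -i 's/("a7","a8")/("a8","a9")/' bar.py; python3 bar.py a8 a9 b1
python3 - <<'E'
from go import *
print(delta([*fx(.0565,.125),.130]), fx(.0565,.125))
E
```

```text
t 22.05 tcp [ 0.522  -0.075   0.1278] F [-0.54  0.2  -0.93] grip 0.0002 q [-0.05  0.39  0.09  2.02 -0.05  0.73  1.58]
axes cols [[0.0005, 0.0578, 0.9983], [-0.0001, 0.9983, -0.0578], [-1.0, -0.0001, 0.0005]]
polar 38.82461758487616 -125.7724820176933
step [ 1.09764677e-06 -1.19059769e-03  2.00182705e-03]
(np.float64(362.0), np.float64(2.1295165682091217))
p0 [221.15215525 232.62295578] 12mm px [ 2.6928822  -2.86924997]
a8 a8 px [0. 0.] score 1.0 mm 0.0
a8 a9 px [-0.0625  0.0625] score 1.0 mm -0.26940987961239055
a8 b1 px [0.     0.0625] score 1.0 mm -0.1389762532433697
a9 a8 px [ 0.0625 -0.0625] score 1.0 mm 0.26940987961239055
a9 a9 px [0. 0.] score 1.0 mm 0.0
a9 b1 px [0.0625 0.0625] score 1.0 mm -0.00854262687434887
[-0.00295371  0.15768564  0.07746232] [0.60749877 0.07845722]
```

>>> {"op": "apply_moves", "data": {
  "increments": "0 0 0.0315 0.0155 0 0 0;0 0 0.0315 0.0155 0 0 0;0 0 0.0315 0.0155 0 0 0;0 0 0.0315 0.0155 0 0 0;0 0 0.0315 0.0155 0 0 0;0 0 0 0 0 0 0;0 0.02 0 0 0 0 0;0 0.015 0 0 0 0 0"
}}

```text
clock: 22.95
tcp_pos: [0.6072, 0.0782, 0.091]
orientation: [0.039, 1.571, -0.04]
contact_force: [-0.0, -0.4, 0.1]
grip_width: 0.0001
```

Run:
```python
from go import *
show(); print(delta([*fx(.0565,.125),.078]))
f=r.grab_frame("scene"); g=r.grab_frame("top")
s=lambda i,k:cv2.resize(i,None,fx=k,fy=k,interpolation=cv2.INTER_CUBIC)
cv2.imwrite("pics/c1.png",np.hstack([s(f["color"][190:290,195:305],3.6),s(g["color"][150:250,245:345],3.6)]))
```

```text
t 22.95 tcp [0.6072 0.0782 0.091 ] F [-0.01 -0.4   0.08] grip 0.0001 q [-0.27  0.56  0.06  1.84 -0.05  0.75  1.33]
axes cols [[-0.001, 0.0507, 0.9987], [-0.0006, 0.9987, -0.0507], [-1.0, -0.0007, -0.001]]
polar 136.78997024464815 62.80927107019245
[0.01298436 0.00030686 0.00029023]
```

View pics/c1.png

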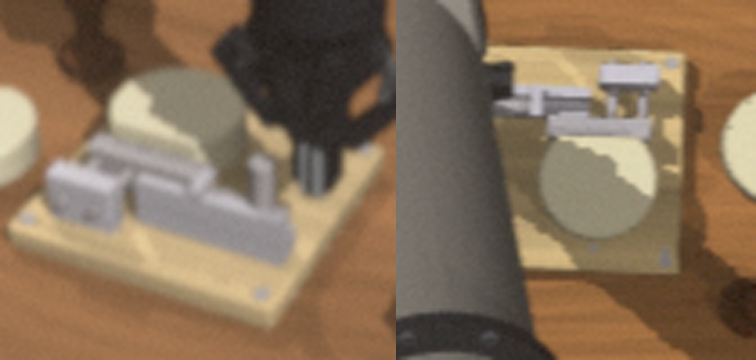

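Soap's flat lies along the bar (top view, (550–655,130)), and the finger is just +y of the knob. Now descend and push along -y.

>>> {"op": "apply_moves", "data": {
  "increments": "0 0.007 0 0 0 0 0;0 0.006 0 0 0 0 0;0 0 -0.003 0 0 0 0;0 0 -0.003 0 0 0 0;0 0 -0.003 0 0 0 0;0 0 -0.003 0 0 0 0;0 0 -0.003 0 0 0 0;0 0 -0.001 0 0 0 0"
}}

```text
clock: 23.85
tcp_pos: [0.6071, 0.0628, 0.0792]
orientation: [0.042, 1.57, -0.041]
contact_force: [-0.2, 1.9, 0.7]
grip_width: -0.0002
```

>>> {"op": "apply_moves", "data": {
  "increments": "0 0 -0.002 0 0 0 0;0 0 -0.002 0 0 0 0;0 0 -0.002 0 0 0 0;0 0 0 0 0 0 0;0 0 0 0 0 0 0;0 0 0 0 0 0 0;0 0 0 0 0 0 0;0 0 0 0 0 0 0"
}}

```text
clock: 24.65
tcp_pos: [0.6067, 0.0567, 0.0789]
orientation: [0.041, 1.57, -0.041]
contact_force: [1.3, 1.7, 1.2]
grip_width: -0.0001
```

>>> {"op": "apply_moves", "data": {
  "increments": "0 0 -0.002 0 0 0 0;0 0 -0.002 0 0 0 0;0 0 -0.002 0 0 0 0;0 0 -0.002 0 0 0 0;0 0 -0.002 0 0 0 0;0 0 -0.002 0 0 0 0;0 0 0 0 0 0 0;0 0 0 0 0 0 0"
}}

```text
clock: 25.45
tcp_pos: [0.6058, 0.0443, 0.0788]
orientation: [0.041, 1.571, -0.042]
contact_force: [0.5, 0.8, 0.8]
grip_width: -0.0
```

>>> {"op": "apply_moves", "data": {
  "increments": "0 0 -0.001 0 0 0 0;0 0 -0.001 0 0 0 0;0 0 -0.001 0 0 0 0;0 0 -0.001 0 0 0 0;0 0 -0.001 0 0 0 0;0 0 -0.001 0 0 0 0;0 0 0 0 0 0 0;0 0 0 0 0 0 0"
}}

```text
clock: 26.25
tcp_pos: [0.6056, 0.0386, 0.0788]
orientation: [0.041, 1.571, -0.042]
contact_force: [-0.5, 1.9, -0.0]
grip_width: 0.0001
```

>>> {"op": "apply_moves", "data": {
  "increments": "0 0 -0.001 0 0 0 0;0 0 -0.001 0 0 0 0;0 0 -0.001 0 0 0 0;0 0 -0.001 0 0 0 0;0 0 -0.001 0 0 0 0;0 0 0 0 0 0 0;0 0 0 0 0 0 0;0 0 0 0 0 0 0"
}}

```text
clock: 27.05
tcp_pos: [0.6054, 0.0342, 0.0789]
orientation: [0.041, 1.571, -0.041]
contact_force: [-0.2, 4.4, 0.0]
grip_width: 0.0
```

>>> {"op": "apply_moves", "data": {
  "increments": "0 0 -0.001 0 0 0 0;0 0 -0.001 0 0 0 0;0 0 -0.001 0 0 0 0;0 0 0 0 0 0 0;0 0 0 0 0 0 0;0 0 0 0 0 0 0;0 0 0 0 0 0 0;0 0 0 0 0 0 0"
}}

```text
clock: 27.85
tcp_pos: [0.6053, 0.0338, 0.079]
orientation: [0.042, 1.57, -0.037]
contact_force: [1.3, 9.9, -0.3]
grip_width: -0.0002
```

The stop is felt (9.9 N for 0.4 mm of movement, about 30 mm of travel). Back off, lift, and check.

>>> {"op": "apply_moves", "data": {
  "increments": "0 0 0.005 0 0 0 0;0 0 0.01 0 0 0 0;0 0 0.015 0 0 0 0;0 -0.02 0 0 0 0 0;0 -0.03 0 0 0 0 0;0 -0.03 0 0 0 0 0;0 -0.03 0.02 -0.02 0 0 0;0 0 0.03 -0.03 0 0 0"
}}

```text
clock: 28.65
tcp_pos: [0.5631, 0.1127, 0.1933]
orientation: [0.046, 1.561, -0.044]
contact_force: [0.6, 1.0, 0.4]
grip_width: -0.0
```

>>> {"op": "apply_moves", "data": {
  "increments": "0 0 0.04 -0.02 0 0 0;0 0 0.04 -0.02 0 0 0;0 0 0.04 -0.02 0 0 0;0 0 0.04 0 0 0 0;0 0 0.04 0 0 0 0;0 0 0.04 0 0 0 0;0 0 0 0 0 0 0;0 0 0 0 0 0 0"
}}

```text
clock: 29.45
tcp_pos: [0.5114, 0.3576, 0.1885]
orientation: [0.039, 1.571, -0.04]
contact_force: [0.9, -1.3, -0.2]
grip_width: 0.0003
```

```bash
python3 - <<'E'
from go import *
show()
f=r.grab_frame("scene"); g=r.grab_frame("top"); cv2.imwrite("pics/d1.png",f["color"]); cv2.imwrite("pics/d1t.png",g["color"])
s=lambda i,k:cv2.resize(i,None,fx=k,fy=k,interpolation=cv2.INTER_CUBIC)
cv2.imwrite("pics/d.png",np.hstack([s(f["color"][190:290,195:305],3.6),s(g["color"][150:250,245:345],3.6)]))
print("knob top",cast(g,245+100/4.2,0,.082)[:1], "expected knob px at home: scene",proj(f,[*fx(.0565,.06),.082]),"top",proj(g,[*fx(.0565,.06),.082]))
E
python3 bar.py a8 d1
```

```text
t 29.45 tcp [0.5114 0.3576 0.1885] F [ 0.9  -1.3  -0.18] grip 0.0003 q [-0.7   0.45 -0.01  1.74  0.01  0.95  0.8 ]
axes cols [[-0.0003, 0.0499, 0.9988], [-0.0005, 0.9988, -0.0499], [-1.0, -0.0005, -0.0003]]
polar 402.5203269049431 94.73967783981635
knob top [1.104544] expected knob px at home: scene (np.float64(254.9898304327165), np.float64(231.7023300411508)) top (np.float64(279.15523126156205), np.float64(176.80257624013166))
p0 [221.15215525 232.62295578] 12mm px [ 2.6928822  -2.86924997]
a8 a8 px [0. 0.] score 1.0 mm 0.0
a8 d1 px [0.     0.0625] score 1.0 mm -0.1389762532433697
a9 a8 px [ 0.0625 -0.0625] score 1.0 mm 0.26940987961239055
a9 d1 px [0.125  0.0625] score 1.0 mm 0.12189099949467196
```

View pics/d.png

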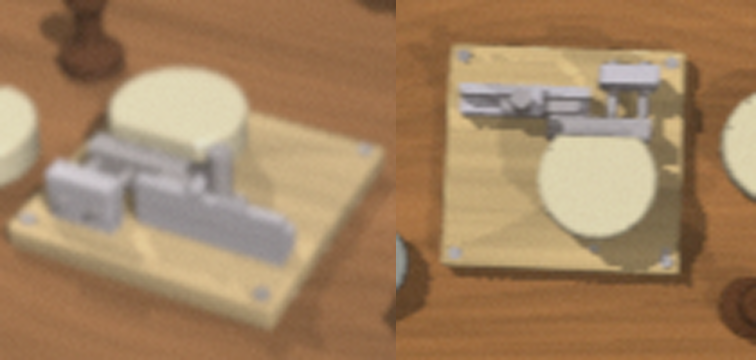

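The knob stands at crop (220,150), against (216,150) expected for fully home. The flat lies along the bar, and the bar hasn't shifted. Handing in.

```bash
python3 -c "
from bench import r
print(r.hand_in())"
```

```text
the job is handed in; nothing more can be done
None
```

I turned the soap until its flat lay against the alignment bar, pushed the bolt home behind it, and handed the job in at about 29.5 s of the 72 s allowed. `hand_in` gave no verdict, so what follows rests on my own last checks.

- **Soap turned:** I carried it round by about 2.1 rad with the closed fingertip at a radius of about 36 mm. The first try, at 30 mm and up to 7.6 N, only slid over the top and did not turn the soap.
- **Press force:** Mostly 5 to 9 N. One reading was 10.2 N, slightly over your 1 kg guide, and I backed off straight away. I read force mainly at the end of each move, so brief peaks in between would not show. The dent limit is 15 N.
- **Flush:** The force along the turn rose by about 2.5 N just as the bar stopped advancing. The bar then stayed put (within about 0.3 mm) through lifting and bolting. The outline fit gave 362°, about 2° past square. The last top view shows the flat along the bar.
- **Bolt:** It travelled about 30 mm to a firm stop (9.9 N). The knob appears within about 1 pixel of where it should be when fully home.
- **Where the checks disagreed:** Early template matches of the bar's travel against the first pictures were unreliable (poor match scores). They added up to only about 10 of the expected 12 mm. I relied on the later close matches, the force rise and the bolt passing behind the bar.
- **Other things on the table:** I noticed no contact with any of them and they looked unmoved in the crops, but I did not measure their positions again. The arm ended clear of everything.

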